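# Clamp the pill bottle and take off its cap

## Task

Turn the bottle holder's selector knob clockwise from the black dot to the green dot, not on to the red one, so that the jaw braces the amber bottle; then unscrew the bottle's white cap anticlockwise until the thread lets go, and lift it straight up. Finish while still holding the cap level right above the mouth, its lower rim one to three centimetres above the bottle's rim and touching nothing but the gripper. The bottle must stay where it stands without turning with the cap, the selector must stay on green, and the other things are to be left alone.

Things in the scene. Friction and masses are not known exactly. Their poses are not given: they have to be found in the camera images.
- holder: White plate 105 (x) x 250 (y) x 10 mm fixed to the glass, with two green silicone V jaws up to 44 mm above the glass and a black selector knob. Origin: underside centre, z up. The bottle stands near local (0, +60 mm), the knob's axis is at local (0, -65 mm). The jaws close along local y; the one nearer the knob moves and is sprung
- selector (a joint): Knob angle in rad, growing clockwise seen from above. It snaps at 0 = black dot, jaw open (start: about 0); 0.9 = GREEN dot, jaw presses the bottle with about 11 N; 1.8 = RED dot, too tight. At angle a the white pointer line points along the holder's (-cos a, +sin a). Turning takes up to 0.4 N m; let go within 0.2 rad of a dot it settles there within 0.1
- selector_grip (a point): On the knob's axis, 50 mm above the glass: the height for the TCP. The knob is a black bar 46 mm long (along the pointer line) and 12 mm thick, from 28 to 54 mm above the glass, on a 40 mm disc whose top is 28 mm above the glass. Grip it across its 12 mm. The bottle's axis is 125 mm away
- bottle: Amber glass pill bottle, loose, 38 mm diameter, 100 g, upright between the holder's jaws on a free-spinning steel disc. Origin: centre of its underside (12 mm above the glass), z up. Body 58 mm tall, neck 24 mm diameter up to 84 mm above the origin. In open jaws it spins along with the cap; closing the jaw shifts it up to 2 mm
- bottle_mark (a point): Blue dot on the bottle's side, 19 mm from its axis along its own +x, 52 mm above its underside: shows whether the bottle turns
- bottle_mouth (a point): Centre of the neck's rim, 84 mm above the bottle's underside. A grey sprung seal disc (22 mm diameter) in the mouth pushes the cap upwards, with about 12 N when screwed on falling to 2 N; with the cap off it sticks out 9 mm above the rim
- cap: White ribbed screw cap, 41 mm outer diameter, 26 mm tall, 20 g. Origin: centre of its open lower rim, z up. Screwed on, the rim is 64 to 66 mm above the bottle's underside; beside and below it the fingers have free room down to the jaws. Tight by friction (about 0.2 N m); gripping it with 50 to 80 N is safe, at any yaw
- cap_top (a point): Centre of the cap's top, 26 mm above its lower rim. Thread: right-hand; turned anticlockwise seen from above the cap rises 2 mm per rad and leaves the thread after 0.7 to 1.25 rad; only past 2.2 rad would it meet the next thread start. Held rigidly it does not jump then; let go, it pops up about 3 mm
- bamboo_box: closed bamboo box with sliding lid, 150x80x45 mm; a bystander, origin at the centre of its underside
- organiser: white weekly pill organiser with seven snap lids, 180x34x24 mm; a bystander, origin at the centre of its underside
- compact: round steel mirror compact, 72 mm across, 13 mm thick; a bystander, origin at the centre of its underside
- vial: empty clear glass vial, 28 mm across, 55 mm tall; a bystander, origin at the centre of its underside
- tumbler: white ceramic tumbler, 68 mm across, 85 mm tall; a bystander, origin at the centre of its underside
- cream_jar: white cream jar with blue lid, 56 mm across, 48 mm tall; a bystander, origin at the centre of its underside
Things that resemble listed ones, but are neither listed nor needed, are in the scene too. There is more than one size of the bottle; the job needs the smaller.

How it is judged (in metres and radians):
On the way, in this order (a step that is already met when the one before it is completed fails the run):
1. the selector stands at the green dot while the cap is still screwed on (value of joint selector between 0.7 and 1.1 rad and z of cap in the frame of bottle below 0.068 m), for 0.3 s.
2. the cap is off its thread and rises in line with the bottle, the selector still on green (value of joint selector between 0.7 and 1.1 rad and z of cap in the frame of bottle above 0.0695 m and horizontal distance between cap and bottle below 0.012 m), for 0.1 s.
At the end, for the whole second after the job is handed in: The fingers hold the cap (over 2 N) level within 0.2 rad and still, its lower rim 4 to 38 mm above the bottle's rim and within 12 mm of its axis, touching neither bottle nor holder; the selector is within 0.2 rad of green; the bottle is upright and its blue dot within 10 mm of where it started (value of joint selector between 0.7 and 1.1 rad and z of cap in the frame of bottle between 0.088 and 0.122 m and horizontal distance between cap and bottle below 0.012 m and angle between cap's own z axis and vertical below 0.2 rad and contact force between the fingers and cap above 2 N and contact force between cap and bottle below 0.05 N and contact force between cap and holder below 0.05 N and linear speed of cap below 0.03 m/s and angle between bottle's own z axis and vertical below 0.08 rad and distance of bottle_mark from where it was at the start of the episode below 0.01 m); the arm keeps its last pose, push and grip.
It fails at once if the selector goes on to the red dot (value of joint selector above 1.4 rad).
It fails at once if the bottle turns with the cap, is dragged or lifted (distance of bottle_mark from where it was at the start of the episode above 0.012 m).
It fails at once if a bystander is shifted by more than 20 mm (distance of any of bamboo_box, organiser, compact, vial, tumbler, cream_jar from where it was at the start of the episode above 0.02 m).
It also fails if it takes over 45 s, if anything falls off the work surface, if the arm or the gripper's body presses on something with over 40 N, if the wrist force passes 120 N, or if a joint passes its speed limit or range.

## Robot

A 7-joint arm with a two-finger parallel gripper is mounted at the origin on the work surface. World frame = base frame: x ahead of the robot, y to its left, z up, the work surface at z = 0. Lengths are in mm, angles in rad, forces in N, time in s.
With the tool pointing down it reaches from about 425 to 925 mm from the base axis. Payload 6.8 kg.
Tool frame: the origin (TCP) lies between the finger pads, 19 mm behind the fingertips; this is the grasp point; z points along the fingers, y is the line along which they close (so a half turn about z gives the same grasp; the last joint's range is limited). The gripper opens to 88 mm and grips with 3 to 60 N. Pads are 20 mm wide; open, the fingers measure 115 mm over their backs; the gripper's body (75 mm by 178 mm) begins 61 mm behind the grasp point.
Start: joints at [-1.382, 0.477, 0.022, 1.555, -0.011, 1.109, -0.083], TCP at [197.408, 645.505, 241.364] pointing down, gripper open.
Joint ranges: [-2.96, 2.96], [-0.34, 2.1], [-1.41, 1.46], [0.24, 2.44], [-1.37, 4.51], [0.17, 1.92], [-2.96, 2.96]. Speed limits (rad/s): [2.39, 2.39, 3.14, 3.14, 3.14, 3.14, 3.14].

## Interface

Orientations are given as a unit quaternion [w, x, y, z].
In Python, from workcell import bot gives the robot as it stands. The module is installed in compiled form; this text tells all that it offers. Calls block until the motion is done:
- bot.goto(position, orientation): joint-space move of the TCP to a pose.
- bot.move_l(position, rotation=None, velocity=150, force_limit=None): straight line of the TCP; rotation=None keeps the orientation; velocity is the mean speed in mm/s. With force_limit (N) it stops when the force on the tool has changed by that much, and returns True; else False.
- bot.movej(angles): joint-space move.
- bot.grip(opening): finger opening in mm; the grip force is fixed at half the most; returns when the fingers have stopped.
- bot.hold(seconds).
- bot.solve_ik(position, orientation): joint angles nearest the present ones, or None.
- bot.state(): the state.
- bot.get_image(name): name is "scene" or "top"; returns a dict with "image" (400x640x3 uint8, red, green, blue), "intrinsics" (3x3 intrinsics, pixels), "dist_coeffs" ([k1, k2, p1, p2, k3] as OpenCV has them; the pictures are not rectified), "T" (4x4, takes a point from camera to world coordinates). Camera axes: x right, y up, looking along -z (the intrinsics and any distortion apply to the point x, -y, -z); pixel columns grow to the right and rows downward; lengths in mm; the calibration is good to about 2 mm. A picture is of the moment at which its call begins. There is no depth.
A pose or a line that the arm cannot do raises bot.MotionError and nothing moves.
- bot.job_done(): hands the job in; it is judged then, once.
Trained networks look in a picture, given as the dict that the camera call returned (one of the last four; its "shot" number tells which), for a name from the list of things; names that differ only in an ending like _2 or _b are one class to them, and where a whole thing is asked for, a point or a joint stands for the part that bears it (a point fixed in the world has none). Each returns a list of dicts, best first, with "score" (0 to 1); they miss things now and then, are a little off and sometimes report something else, mostly with a low value. They report only what shows in the picture. A call takes as long as a camera call. They do not tell look-alikes from the thing itself.
- bot.spot_in(picture, thing): "box" ([left, top, width, height] in pixels, round what is visible of it).
- bot.regions_of(picture, thing): "mask" (400x640 bool, what is visible of it) and "box" ([left, top, width, height] in pixels, round what is visible of it).
- bot.mark_of(picture, thing): "location" ([column, row] in pixels: a listed point, or the origin of a listed thing).
The state is a dict: "clock": time; "joint_positions": joint angles; "joint_velocities": joint speeds; "effort": joint torques, N m; "ee_pos": TCP position; "ee_rot": TCP orientation; "contact_force": force on the tool from outside, world axes, zero at the start; "ft_torque": the same for the moment, N m; "width": finger opening in mm; "grip_force": force on a finger pad.
Only numpy, scipy, OpenCV 4.12 (cv2) and the standard library are available. Lean on these libraries where they do the work, as an engineer would, in place of code of your own. Each camera call takes 0.05 s, during which the arm holds its last target. There are 200 camera calls.

## Working session

There is one attempt and no reset: what is moved stays moved. The work goes in short steps, each a Python script; the robot and the scene stay as the last script left them, time stands still between calls to the robot, and variables do not carry over. Pictures are saved under pics/ and viewed, at most 10 in all, crops included, and the job is handed in when it is done.

```bash
mkdir -p pics; cat > h.py <<'E'
import numpy as np, cv2
from workcell import bot
def ray(p,uv):
    K=np.array(p["intrinsics"],float);D=np.array(p["dist_coeffs"],float);T=np.array(p["T"])
    x,y=cv2.undistortPoints(np.array([[uv]],float),K,D)[0,0]
    return T[:3,3],T[:3,:3]@np.array([x,-y,-1.])
def atz(p,uv,z):
    o,d=ray(p,uv);return o+d*(z-o[2])/d[2]
def proj(p,X):
    T=np.array(p["T"]);c=T[:3,:3].T@(np.atleast_2d(X)-T[:3,3]).T
    c=(c*np.array([[1],[-1],[-1]])).T
    return cv2.projectPoints(c,np.zeros(3),np.zeros(3),np.array(p["intrinsics"],float),np.array(p["dist_coeffs"],float))[0][:,0]
def save(p,n,box=None,s=1):
    im=p["image"][:,:,::-1]
    if box: l,t,w,h=box; im=im[t:t+h,l:l+w]
    cv2.imwrite("pics/"+n,cv2.resize(np.ascontiguousarray(im),None,fx=s,fy=s,interpolation=cv2.INTER_CUBIC))
E
python3 - <<'E'
from h import *
np.set_printoptions(precision=1,suppress=True)
for n in("top","scene"):
    p=bot.get_image(n);save(p,n+"1.png",None,1.25)
    print(n,np.array(p["T"]))
    for t,z in(("selector_grip",50),("cap_top",102),("bottle_mark",64),("holder",0)):
        for r in bot.mark_of(p,t)[:3]: print(t,np.array(r["location"]),round(r["score"],2),atz(p,r["location"],z))
print(bot.state())
E
```

```text
top [[   0.     1.    -0.1  480.2]
 [  -1.     0.     0.     9.9]
 [   0.     0.1    1.  1133.4]
 [   0.     0.     0.     1. ]]
selector_grip [335.6 229.9] 0.6 [551.2 -63.6  50. ]
selector_grip [284.1 239.6] 0.54 [523.2  63.9  50. ]
selector_grip [177.7 181.5] 0.2 [660.9 339.9  50. ]
bottle_mark [287.3 180.8] 0.73 [669.   60.9  64. ]
holder [307.3 237.6] 0.76 [532.2   6.3   0. ]
scene [[   0.6   -0.5    0.7 1256. ]
 [   0.8    0.3   -0.5 -456.9]
 [  -0.     0.8    0.6  625.7]
 [   0.     0.     0.     1. ]]
selector_grip [162.1 250.4] 0.55 [ 518.5 -378.2   50. ]
selector_grip [296.4 210.1] 0.5 [552.9 -51.6  50. ]
cap_top [326.7 175.4] 0.61 [526.8  58.8 102. ]
bottle_mark [363.  209.4] 0.66 [659.1  75.9  64. ]
bottle_mark [325.9 179.7] 0.47 [491.8  81.1  64. ]
holder [313.4 218. ] 0.8 [548.1   2.3   0. ]
holder [329.8 181.1] 0.19 [418.2 147.5   0. ]
{'clock': 0.5, 'joint_positions': array([-1.4,  0.5,  0. ,  1.6, -0. ,  1.1, -0.1]), 'joint_velocities': array([-0.,  0., -0., -0.,  0.,  0., -0.]), 'effort': array([ -0. , -58.2,   1.5, -27.3,  -0.1,   0. ,   0. ]), 'ee_pos': array([197.4, 645.5, 241.3]), 'ee_rot': array([-0. ,  0.1,  1. , -0. ]), 'contact_force': array([0.7, 0.3, 0.4]), 'ft_torque': array([-0., -0., -0.]), 'grip_force': 0.0, 'width': 87.61982307845636}
```

View pics/top1.png

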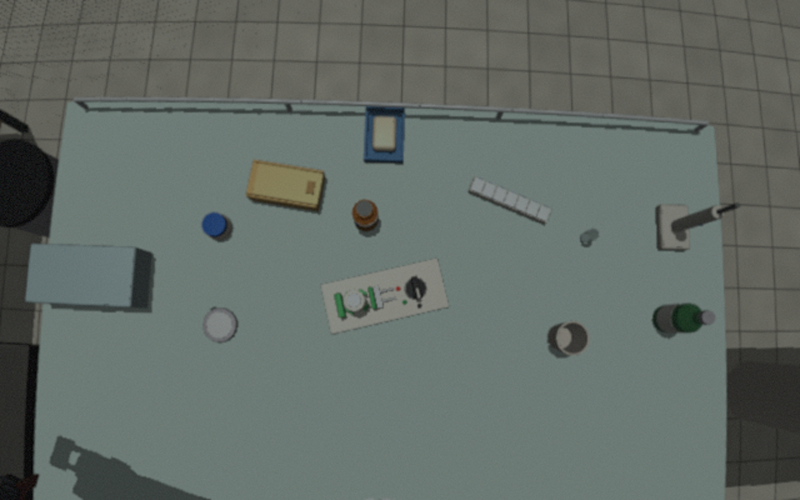

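View pics/scene1.png

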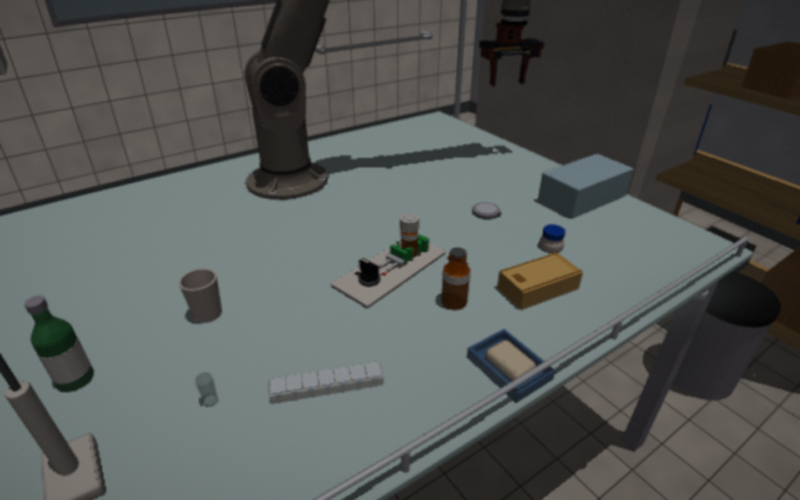

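Top view (in 640-wide pixels): the holder is at (307,237), with the white-capped amber bottle at (284,240) and the knob at (335,230). A second amber bottle with a grey cap stands free at (292,171), and the blue-lidded cream jar is at (172,180). Candidates for the bottle are therefore (284,240) and (292,171). I choose the one in the holder because it is smaller, has a white cap and stands between the green jaws. I'll check that in one close crop.

```bash
python3 - <<'E'
from h import *
np.set_printoptions(precision=1,suppress=True)
ps={n:bot.get_image(n) for n in("top","scene")}
a=ps["top"]["image"][200:275,250:365];b=ps["scene"]["image"][160:250,255:370]
im=np.vstack([cv2.resize(a,None,fx=5,fy=5,interpolation=cv2.INTER_CUBIC)[:300],cv2.resize(b,(575,450),interpolation=cv2.INTER_CUBIC)[50:350]])
im=np.vstack([cv2.resize(a,(460,300),interpolation=cv2.INTER_CUBIC),cv2.resize(b,(383,300),interpolation=cv2.INTER_CUBIC)[:, :].copy() if 0 else np.pad(cv2.resize(b,(383,300),interpolation=cv2.INTER_CUBIC),((0,0),(0,77),(0,0)))])
cv2.imwrite("pics/crop.png",cv2.convertScaleAbs(im[:,:,::-1],alpha=1.6))
p=ps["top"]
for n,p in ps.items():
  for r in bot.regions_of(p,"holder")[:2]:
    c=max(cv2.findContours(r["mask"].astype(np.uint8),0,2)[0],key=cv2.contourArea)
    w=np.array([atz(p,q[0].astype(float),10)[:2] for q in c],np.float32)
    print(n,r["score"],cv2.minAreaRect(w))
  for t in("cap","bottle","selector"):
    for r in bot.regions_of(p,t)[:2]:
      ys,xs=np.nonzero(r["mask"]); print(n,t,round(r["score"],2),r["box"],xs.mean(),ys.mean())
E
```

```text
top 0.66 ((535.1207275390625, 6.36260986328125), (106.00518035888672, 250.36959838867188), 14.641676902770996)
top cap 0.52 [278.3, 233.0, 12.6, 17.0] 282.93617021276594 239.9063829787234
top bottle 0.68 [281.7, 156.5, 21.4, 28.5] 291.9197396963124 171.53362255965294
top selector 0.7 [326.2, 223.4, 13.0, 15.0] 331.88669950738915 229.60098522167488
scene 0.96 ((534.2955322265625, 8.370498657226562), (124.94481658935547, 269.9695129394531), 14.609758377075195)
scene 0.67 ((412.06927490234375, 143.5282440185547), (46.38990783691406, 83.27938842773438), 55.896690368652344)
scene cap 0.48 [322.2, 169.3, 15.9, 17.4] 327.7916666666667 178.46875
scene bottle 0.7 [353.5, 199.0, 22.1, 49.8] 364.6763392857143 223.51674107142858
scene bottle 0.65 [322.7, 187.7, 12.5, 16.6] 328.09615384615387 193.27403846153845
scene selector 0.61 [287.2, 203.3, 14.5, 24.1] 294.3474576271187 216.11864406779662
```

View pics/crop.png

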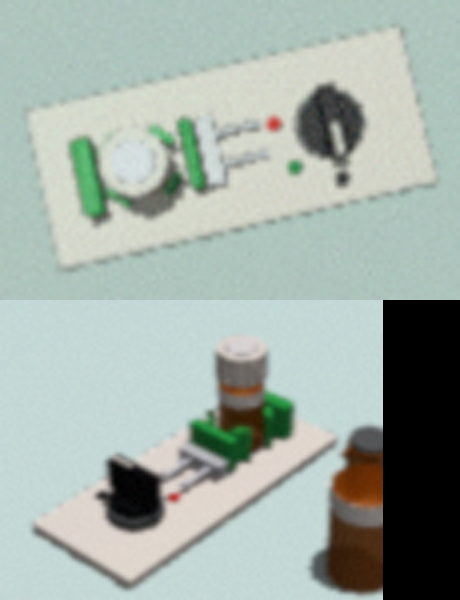

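The crop confirms it: the small amber bottle with the white ribbed cap stands between the green jaws, with its cap at top pixel (283,239.5). The knob is at (332.5,230.5) and its pointer is on the black dot. The bigger grey-capped bottle is the decoy. Next I'll refine the positions and check IK.

```bash
cat >> h.py <<'E'
th=np.radians(14.64);C=np.array([535.1,6.4])
def loc(x,y): return C+np.array([[np.cos(th),-np.sin(th)],[np.sin(th),np.cos(th)]])@[x,y]
def q(yaw): return [0,np.cos(yaw/2),np.sin(yaw/2),0]
E
python3 - <<'E'
from h import *
np.set_printoptions(precision=2,suppress=True)
p=bot.get_image("top");im=p["image"].astype(int)
g=im.max(2)
def blob(m,l,t,r,b):
    mm=np.zeros_like(m);mm[t:b,l:r]=m[t:b,l:r]
    n,lab,st,ce=cv2.connectedComponentsWithStats(mm.astype(np.uint8));i=1+st[1:,4].argmax();return st[i],ce[i]
for thr in(70,100):
  s,c=blob(g<thr,318,215,348,241);print("knob",s,c,atz(p,c,30))
s,c=blob((im[...,1]-im[...,0]>40)&(im[...,1]-im[...,2]>30),318,232,330,248);print("green",s,c,atz(p,c,10))
print("cap crop",atz(p,(283.25,239.5),103),atz(p,(332.5,230.5),28))
s=bot.get_image("scene");print("scene cap",atz(s,(255+242/383*115,160+49/300*90),103))
print("model knob,bottle",loc(0,-65),loc(0,60),"proj cap",proj(p,[[*loc(0,60),103]]),proj(s,[[*loc(0,60),103]]))
for y in (th,th+np.pi,th-np.pi):
  for k,P in(("knob",[*loc(0,-65),120]),("knob",[*loc(0,-65),50])):
    for d in(0,-.9): 
      j=bot.solve_ik(P,q(y+d));print(k,round(y+d,2),j)
for y in np.arange(-3,3.2,.75):
  j=bot.solve_ik([*loc(0,60),91],q(y));print("cap",y,j)
E
```

```text
knob [325 221  16  20 199] [332.08 230.12] [551.69 -55.98  30.  ]
knob [324 221  17  20 249] [331.96 230.48] [550.76 -55.71  30.  ]
green [323 241   2   2   3] [323.33 241.33] [523.35 -35.31  10.  ]
cap crop [521.23  63.29 103.  ] [550.88 -57.2   28.  ]
scene cap [526.63  62.02 103.  ]
model knob,bottle [551.53 -56.49] [519.94  64.45] proj cap [[282.74 240.03]] [[326.96 173.37]]
knob 0.26 [-0.67  0.6   0.9   1.99 -0.63  0.85 -0.74]
knob -0.64 [-0.84  0.86  1.27  2.   -0.97  1.07 -1.33]
knob 0.26 [-0.45  0.62  0.58  2.02 -0.54  0.66 -0.84]
knob -0.64 [-0.82  1.04  1.26  2.04 -1.19  1.09 -1.18]
knob 3.4 [-0.34  0.46  0.43  1.98 -0.27  0.76  2.07]
knob 2.5 [-0.48  0.5   0.61  1.98 -0.4   0.78  1.29]
knob 3.4 [-0.22  0.55  0.27  2.   -0.25  0.62  2.04]
knob 2.5 [-0.36  0.59  0.46  2.01 -0.43  0.64  1.3 ]
knob -2.89 [-0.34  0.46  0.43  1.98 -0.27  0.76  2.07]
knob -3.79 [-0.48  0.5   0.61  1.98 -0.4   0.78  1.29]
knob -2.89 [-0.22  0.55  0.27  2.   -0.25  0.62  2.04]
knob -3.79 [-0.36  0.59  0.46  2.01 -0.43  0.64  1.3 ]
cap -3.0 [-0.44  0.44  0.24  2.05 -0.17  0.66  1.63]
cap -2.25 [-0.32  0.43  0.1   2.05 -0.07  0.66  2.28]
cap -1.5 [-0.19  0.43 -0.07  2.04  0.05  0.67  2.93]
cap -0.75 [-1.09  0.89  1.27  2.09 -1.05  1.03 -1.58]
cap 0.0 [-0.8   0.54  0.72  2.08 -0.54  0.72 -1.3 ]
cap 0.75 [-0.71  0.5   0.59  2.07 -0.43  0.69 -0.65]
cap 1.5 [-0.64  0.48  0.5   2.07 -0.36  0.68  0.02]
cap 2.25 [-0.56  0.46  0.4   2.06 -0.28  0.67  0.7 ]
cap 3.0 [-0.47  0.45  0.28  2.06 -0.2   0.67  1.37]
```

```bash
python3 - <<'E'
from h import *
np.set_printoptions(precision=2,suppress=True)
def st(m):
    s=bot.state();print(m,"t",round(s["clock"],2),s["ee_pos"],"yaw",round(2*np.arctan2(s["ee_rot"][2],s["ee_rot"][1]),3),"w",round(s["width"],1),"g",round(s["grip_force"],1),"F",s["contact_force"],"M",s["ft_torque"])
k=[551.5,-56.3];y=th+np.pi
bot.goto([*k,150],q(y));st("above")
bot.grip(40);st("open")
if bot.move_l([*k,50],velocity=120,force_limit=12): st("CONTACT");raise SystemExit
st("down")
bot.grip(0);st("grip")
for a in(.3,.6,.9):
    bot.move_l([*k,50],q(y-a),velocity=60);st(a)
p=bot.get_image("top");save(p,"turn.png",[250,200,115,75],6)
E
```

```text
above t 3.89 [551.75 -55.41 149.99] yaw 3.398 w 87.8 g 0.0 F [ 0.83 -0.32 -0.3 ] M [ 0.06  0.   -0.  ]
open t 4.77 [551.48 -56.29 149.99] yaw 3.397 w 40.3 g 0.0 F [ 0.05 -0.25  0.2 ] M [ 0.    0.03 -0.05]
down t 5.75 [552.06 -56.44  50.58] yaw 3.397 w 39.9 g 0.0 F [0.07 0.1  0.7 ] M [ 0.06 -0.04  0.01]
grip t 6.3 [551.4  -54.91  50.3 ] yaw 3.398 w 11.8 g 30.0 F [-2.46  4.92  6.66] M [ 1.08  0.47 -0.04]
0.3 t 6.75 [551.45 -55.09  50.31] yaw 3.099 w 11.9 g 30.0 F [-2.35  4.09  6.32] M [0.88 0.47 0.19]
0.6 t 7.2 [551.4  -55.28  50.3 ] yaw 2.797 w 11.4 g 30.0 F [-2.05  4.49  5.65] M [ 0.83  0.5  -0.19]
0.9 t 7.65 [551.33 -55.43  50.3 ] yaw 2.498 w 11.6 g 30.0 F [-2.26  2.74  6.52] M [0.7  0.54 0.12]
```

```bash
python3 - <<'E'
from h import *
np.set_printoptions(precision=2,suppress=True)
bot.grip(40)
bot.move_l([551.5,-56.3,150],velocity=150)
bot.move_l([620,-110,170],velocity=200)
s=bot.state();print(s["clock"],s["ee_pos"],s["joint_positions"])
t=bot.get_image("top");c=bot.get_image("scene")
for p,n in((t,"top"),(c,"scene")):
  for nm,z in(("cap_top",103),("bottle_mark",64)):
    for r in bot.mark_of(p,nm)[:3]: print(n,nm,r["location"],round(r["score"],2),atz(p,r["location"],z))
a=cv2.resize(t["image"][200:275,250:365],(460,300),interpolation=3);b=cv2.resize(c["image"][160:235,255:370],(460,300),interpolation=3)
cv2.imwrite("pics/after.png",cv2.convertScaleAbs(np.vstack([a,b])[:,:,::-1],alpha=1.6))
E
```

```text
9.75 [ 618.79 -109.7   168.7 ] [-0.46  0.59  0.76  1.78 -0.48  0.98  1.42]
top bottle_mark [287.6, 178.2] 0.96 [675.66  60.38  64.  ]
scene cap_top [323.9, 174.4] 0.73 [519.84  54.74 103.  ]
scene bottle_mark [325.5, 180.7] 0.7 [495.59  77.11  64.  ]
scene bottle_mark [361.9, 211.2] 0.63 [663.48  68.84  64.  ]
```

View pics/after.png

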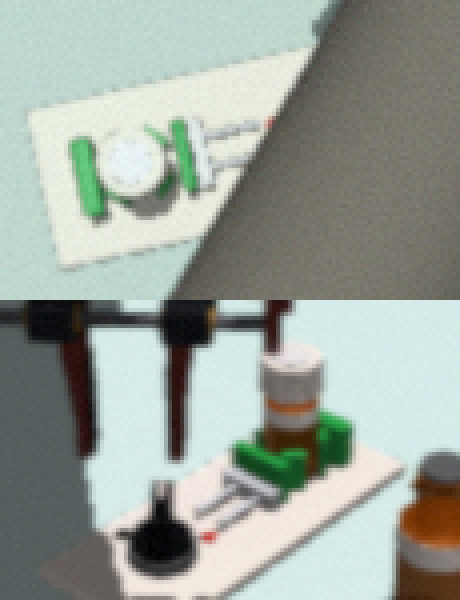

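The jaw has closed up on the bottle, the cap is at about top pixel (283,240), and the knob bar is turned towards green. Next I'll do a centring grip on the cap, then an orthogonal grip for unscrewing.

```bash
cat >> h.py <<'E'
def st(m):
    s=bot.state();print(m,"t",round(s["clock"],2),s["ee_pos"],"yaw",round(2*np.arctan2(s["ee_rot"][2],s["ee_rot"][1]),3),"w",round(s["width"],1),"g",round(s["grip_force"],1),"F",s["contact_force"],"M",s["ft_torque"]);return s
E
python3 - <<'E'
from h import *
np.set_printoptions(precision=2,suppress=True)
c=np.array([520.5,64.]);y=2.4
def centre(c,y):
    d=np.array([np.sin(y),-np.cos(y)]);s=st("grip");return c+d*(d@(s["ee_pos"][:2]-c))
bot.grip(66)
bot.move_l([*c,170],q(y),velocity=200)
if bot.move_l([*c,91],velocity=100,force_limit=12): st("CONTACT");raise SystemExit
st("down");bot.grip(0);c=centre(c,y);bot.grip(62)
y-=np.pi/2
bot.move_l([*c,91],q(y),velocity=60);st("rot")
bot.grip(0);c=centre(c,y);print(c)
bot.move_l([*c,91],q(y),velocity=20);st("centred")
np.save("c.npy",[*c,y])
p=bot.get_image("scene");save(p,"grip.png",[270,130,115,100],5)
E
```

```text
down t 12.75 [520.96  63.86  91.41] yaw 2.4 w 65.9 g 0.0 F [-0.14  0.14 -0.38] M [-0.07  0.03 -0.03]
grip t 13.28 [521.05  64.47  91.35] yaw 2.4 w 40.7 g 30.0 F [0.62 0.96 2.44] M [ 0.35 -0.19 -0.04]
rot t 15.54 [520.99  64.55  91.03] yaw 0.83 w 62.4 g 0.0 F [0.5  0.05 0.5 ] M [-0.11  0.1  -0.06]
grip t 16.02 [520.1   65.71  90.98] yaw 0.83 w 40.7 g 30.0 F [-3.98  3.43  5.34] M [ 0.74  1.   -0.03]
[519.92  65.51]
centred t 16.27 [519.7   66.07  91.02] yaw 0.83 w 40.8 g 30.0 F [-2.07  3.39  2.95] M [0.61 0.66 0.05]
```

View pics/grip.png

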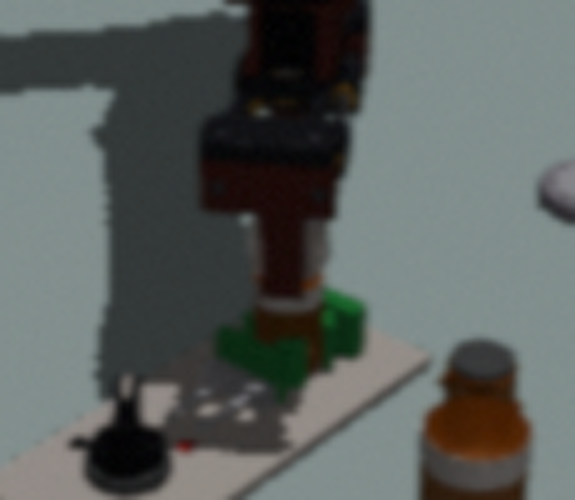

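The gripper holds the white cap at (290,265) in the crop, and the bottle sits in the jaws. Now I'll unscrew along the helix in steps while watching force and moment.

```bash
python3 - <<'E'
from h import *
np.set_printoptions(precision=2,suppress=True)
cx,cy,y=np.load("c.npy")
for a in np.arange(.25,1.51,.25):
    bot.move_l([cx,cy,91+2*a],q(y+a),velocity=20);s=st(round(a,2))
    if np.linalg.norm(s["contact_force"])>30: print("STOP");break
p=bot.get_image("scene");save(p,"unscrew.png",[270,130,115,100],5)
for r in bot.mark_of(p,"bottle_mark")[:3]: print(r["location"],r["score"])
E
```

```text
0.25 t 16.72 [519.94  65.81  91.56] yaw 1.076 w 40.7 g 30.0 F [-0.79  2.93  3.97] M [0.71 0.6  0.09]
0.5 t 17.12 [519.82  65.59  91.97] yaw 1.325 w 40.5 g 30.0 F [-2.29  3.51  4.33] M [0.76 0.7  0.03]
0.75 t 17.52 [519.86  65.52  92.43] yaw 1.574 w 40.7 g 30.0 F [-1.48  3.56  3.92] M [0.76 0.6  0.07]
1.0 t 17.92 [520.02  65.59  93.03] yaw 1.825 w 40.8 g 30.0 F [-1.72  4.49  6.11] M [0.83 0.69 0.08]
1.25 t 18.32 [520.01  65.5   93.51] yaw 2.073 w 40.5 g 30.0 F [-3.08  2.72  6.53] M [0.82 0.62 0.01]
1.5 t 18.72 [520.02  65.46  93.92] yaw 2.322 w 40.8 g 30.0 F [-1.81  4.48  5.  ] M [ 0.82  0.49 -0.02]
[360.9, 209.9] 0.96
[327.5, 181.5] 0.61
[388.7, 169.7] 0.55
```

View pics/unscrew.png

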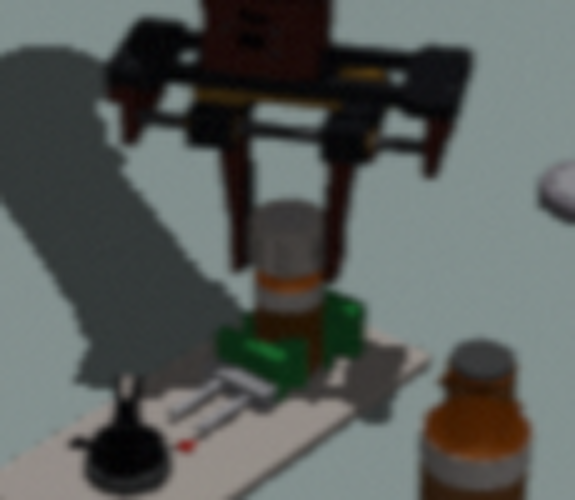

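```bash
python3 - <<'E'
from h import *
np.set_printoptions(precision=2,suppress=True)
cx,cy,y=np.load("c.npy")
r=bot.move_l([cx,cy,98],velocity=10,force_limit=12);st(r)
if not r:
    r=bot.move_l([cx,cy,131],velocity=30,force_limit=12);st(r)
    bot.hold(.5);st("held")
p=bot.get_image("scene");save(p,"lift.png",[270,120,115,100],5)
E
```

```text
False t 19.37 [519.96  64.76  97.97] yaw 2.328 w 40.8 g 30.0 F [ 0.38 -0.46  0.43] M [-0.16  0.11  0.01]
False t 20.62 [519.75  65.51 130.82] yaw 2.329 w 40.9 g 30.0 F [-0.21 -0.02  0.42] M [-0.02 -0.04  0.  ]
held t 21.12 [519.93  65.53 130.99] yaw 2.329 w 40.4 g 30.0 F [ 0.58 -0.19 -0.18] M [-0.04  0.05  0.06]
```

View pics/lift.png

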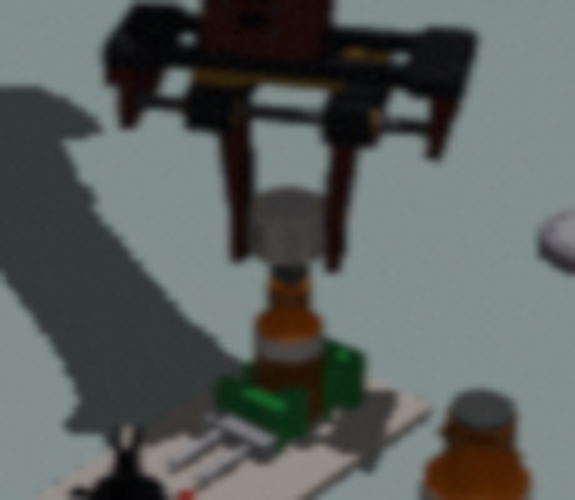

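The cap hangs level over the mouth at crop (288,230). The bottle's grey seal is at (290,272), clear of the cap, and the bottle still stands in the jaws. I'm handing in the job.

```bash
python3 -c "
from workcell import bot
print(bot.job_done())"
```

```text
the job is handed in; nothing more can be done
None
```

I turned the selector from black to green, unscrewed the cap and handed the job in with it held level about 2 cm above the bottle's rim, at about 21 s. No verdict came back, and I never saw the blue dot, so I couldn't confirm directly that the bottle didn't turn.

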